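Put away the cap wrenches and zero the torque tester

TASK

Tidy up the cap torque tester after use: hang the big ring wrench by its eye on the thick peg of the sloping panel and the small ring wrench by its eye on the thin peg, each pushed or slid down until it lies against the panel. Only when both hang there, turn the peak pointer knob anticlockwise (as seen facing the panel) back to its zero stop. Do not disturb the brown bottle and the beaker standing nearby.

Things in the scene. Friction and masses are not known exactly. Their poses are not given: they have to be found in the camera images.
- tester: fixed grey wedge, 169 x 160 x 113 mm high; origin: centre of its underside. Its flat panel, 195 mm up the slope, rises at 30 deg from level towards its own +x, outward normal (-sin 30, 0, cos 30) in its frame. Two pegs stand square to the panel 100 mm apart (left and right change); the knob's dial is midway, 47 mm further up the slope.
- thick_peg_foot (a point): point on the axis of the thick steel peg (22 mm diameter), 6 mm out from the panel
- thick_peg_tip (a point): end of the thick peg, on its axis, 50 mm out from the panel; the last 9 mm are tapered
- thin_peg_foot (a point): point on the axis of the thin steel peg (12 mm diameter), 6 mm out from the panel
- thin_peg_tip (a point): end of the thin peg, on its axis, 50 mm out from the panel; the last 9 mm are tapered
- big_wrench: big steel ring wrench lying flat on the bench, 138 mm long, 12 mm thick, 80 to 170 g. Its own x runs from the handle to the eye, z is up. A grey plastic grip 22 mm wide and 12 mm thick runs from x = -45 to +30 mm; origin at the underside of the grip
- big_eye (a point): centre of the big wrench's eye at half thickness, 68 mm along x and 6 mm above the wrench's origin; ring 50 mm outside, hole 32 mm, axis along the wrench's z
- small_wrench: small steel ring wrench lying flat on the bench, 121 mm long, 12 mm thick, 80 to 170 g. Axes as for the big one. A grey plastic grip 22 mm wide and 12 mm thick runs from x = -40 to +30 mm; origin at the underside of the grip
- small_eye (a point): centre of the small wrench's eye at half thickness, 60 mm along x and 6 mm above the wrench's origin; ring 42 mm outside, hole 22 mm, axis along the wrench's z
- knob_grip (a point): point on the knob's axis to grip, 32 mm out from the panel, inside the bar-shaped black knob (bar 56 mm long, 14 mm wide, 14 to 44 mm out from the panel) on a white dial of 76 mm diameter
- peak_knob (a joint): angle of the peak pointer knob in rad: 0 at its zero stop (bar and pointer straight up the slope, at the first long mark beside the stop pin), growing clockwise as seen from in front of the panel, at most 2.0; stays where it is left (light friction)
- bottle_stain: bystander: small brown bottle with white cap, 34 mm diameter, 78 mm high; origin under its centre
- beaker: bystander: clear beaker 45 mm diameter, 60 mm high; origin under its centre

How it is judged:
On the way, in this order (a step that is already met when the one before it is completed fails the run):
1. one of the wrenches hangs by its eye on its own peg, against the panel and let go (((distance between big_eye and thick_peg_foot below 0.011 m and (contact force between the fingers and big_wrench below 0.2 N and linear speed of big_wrench below 0.02 m/s)) or (distance between small_eye and thin_peg_foot below 0.011 m and (contact force between the fingers and small_wrench below 0.2 N and linear speed of small_wrench below 0.02 m/s)))), for 0.1 s.
2. both wrenches hang by their eyes on their own pegs, against the panel and let go (distance between big_eye and thick_peg_foot below 0.011 m and contact force between the fingers and big_wrench below 0.2 N and linear speed of each of big_wrench, small_wrench below 0.02 m/s and distance between small_eye and thin_peg_foot below 0.011 m and contact force between the fingers and small_wrench below 0.2 N), for 0.1 s.
3. the peak pointer is back at its zero stop (value of joint peak_knob below 0.07 rad), for 0.1 s.
At the end, for the whole second after the job is handed in: Both wrenches hang at rest and let go, the big one on the thick peg and the small one on the thin peg, the centre of each eye within 11 mm of the peg's foot point; the peak pointer knob is within 0.07 rad of its zero stop and still (all of step 2 and value of joint peak_knob below 0.07 rad and velocity of joint peak_knob below 0.05 rad/s); the robot touches nothing.
It fails at once if the brown bottle is shifted by more than 25 mm or tipped (distance of bottle_stain from where it was at the start of the episode above 0.025 m or angle between bottle_stain's own z axis and vertical above 0.35 rad).
It fails at once if the beaker is shifted by more than 25 mm or tipped (distance of beaker from where it was at the start of the episode above 0.025 m or angle between beaker's own z axis and vertical above 0.35 rad).
It also fails if it takes over 61 s, if anything falls off the work surface, if the arm or the gripper's body presses on something with over 40 N, if the wrist force passes 120 N, or if a joint passes its speed limit or range.

ROBOT

A 6-joint arm with a two-finger parallel gripper is mounted at the origin on a cart in front of the work surface, level with it; the furniture and walls round the work are solid. World frame = base frame: x ahead of the robot, y to its left, z up, the work surface at z = 0. Lengths are in m, angles in rad, forces in N, time in s.
With the tool pointing down it reaches from about 0.275 to 0.725 m from the base axis. Payload 15.9 kg.
Tool frame: the origin (TCP) lies at the very end of the fingers, on their centre line; the grasp point (between the pads) lies 19 mm behind it (ctrl.grip_point_offset is the distance from the TCP to the grasp point, in m); z points along the fingers, y is the line along which they close (so a half turn about z gives the same grasp; the last joint's range is limited). The gripper opens to 85 mm and grips with 20 to 120 N. Pads are 22 mm wide; open, the fingers measure 114 mm over their backs; the gripper's body (76 mm by 85 mm) begins 54 mm behind the grasp point. The pads swing forward as they close: fully open they stand 13 mm farther back than shut.
Start: joints at [0, 0.213, -0.034, 1.323, 0, 1.571], TCP at [0.5, -0, 0.231] pointing down, gripper open.
Joint ranges: [-2.98, 2.98], [-0.74, 1.72], [-1.14, 1.35], [-2.1, 2.04], [-1.57, 1.44], [-3.14, 3.14]. Speed limits (rad/s): [1.89, 1.89, 2.39, 2.57, 3.14, 3.14].

INTERFACE

Orientations are given as a unit quaternion [x, y, z, w].
In Python, from bench import ctrl, cams gives the robot as it stands.
- The arm moves only by the tool arm_command, never from a script. Its argument "moves" is a list of rows, each a list of 7 numbers: the opening, from 0 (shut) to 1 (fully open), then the shift along the tool's x, y, z scaled (see below), then the turn, a rotation vector about the tool's x, y, z scaled (see below). In form: [[gripper, x, y, z, wx, wy, wz], ...]. A call has 1 to 10 rows; each row is the pose to reach, as a shift and turn from the pose commanded when the call began, along the tool's axes at that moment; what a row does not reach only later rows make up. The controller multiplies each number of a shift by 400 mm and each number of a turn by 0.5 rad. A row lasts 1/8 s, in which the tool goes at most 62.5 mm and 10.7 degrees, less where a joint would pass 70% of its speed; a pose out of reach is approached as far as the arm can. A call with a number of a shift or a turn outside -1 to 1 is refused whole. A call with a gripper value outside its range is refused whole. The fingers move at their own pace and stop on an object; "squeeze" is the grip in N (left out, the last holds). Time passes only in rows, so rows that repeat a pose let the fingers close. It gives the time, the measured TCP pose, the force, the opening and the grip force at its end, in the units of the state.
- ctrl.get_state(): the state, without advancing time (a new reading comes with each control period).
- cams.snapshot(name): name is "scene" or "side" or "wrist"; returns the picture (420x560x3 uint8, blue, green, red); there is no depth.
- cams.get_calibration(name): a dict with "K" (3x3 intrinsics, pixels), "extrinsics" (4x4, takes a point from camera to world coordinates). Camera axes: x right, y down, z forward; pixel columns grow to the right and rows downward; lengths in m; the calibration is good to about 2 mm. The wrist camera is an equidistant fisheye: a pixel r from the principal point sees the ray r / f radians off the axis. A picture is of the moment at which its call begins: read the wrist's pose just before it. get_calibration takes no time and is no camera call; for the wrist camera it gives the pose at the moment of the call.
- ctrl.close_job(): hands the job in; it is judged then, once.
The state is a dict: "time": time; "joint_positions": joint angles; "qd": joint speeds; "effort": joint torques, N m; "eef_pos": TCP position; "orientation": TCP orientation; "contact_force": force on the tool from outside, world axes, zero at the start; "wrist_torque": the same for the moment, N m; "opening": finger opening in m; "grasp_force": force on a finger pad.
Only numpy, scipy, OpenCV 4.12 (cv2) and the standard library are available. Lean on these libraries where they do the work, as an engineer would, in place of code of your own. Each camera call takes 0.05 s, during which the arm holds its last target. There are 200 camera calls.

## Working session

There is one attempt and no reset: what is moved stays moved. The work goes in short steps, Python scripts to look and compute and a tool call to move; the robot and the scene stay as the last step left them, time stands still between calls to the robot, and variables do not carry over. Pictures are saved under pics/ and viewed, at most 10 in all, crops included, and the job is handed in when it is done.

Besides the shell and the picture viewer there is one more tool, called after "Request:" as a command line: name --pt "numbers of a row" for each row, then --argument value for the rest. arm_command: Moves the arm, as the interface text tells. Its arguments: {"type":"object","properties":{"moves":{"type":"array","items":{"type":"array","items":{"type":"number"}}},"squeeze":{"type":"number"}},"required":["moves"]}

```bash
mkdir -p pics
python3 - <<'E'
from bench import ctrl,cams
import cv2,numpy as np
s=ctrl.get_state();print(s)
for n in("scene","side","wrist"):
    c=cams.get_calibration(n);print(n,np.round(c["K"],1).tolist(),np.round(c["extrinsics"],4).tolist(),c.keys())
    im=cams.snapshot(n);cv2.imwrite(f"pics/{n}0.png",im)
a=[cv2.imread(f"pics/{n}0.png") for n in("scene","side")]
E
```

```text
{'time': 0.0, 'joint_positions': array([-1.50180337e-05,  2.13329323e-01, -3.50346638e-02,  1.32345879e+00,
       -5.63305054e-06,  1.57081898e+00]), 'qd': array([-0.00053432,  0.00199488,  0.00057607, -0.00129212, -0.00022795,
       -0.00029664]), 'effort': array([-1.43474466e-03, -6.86183596e+01,  4.87125492e+01,  1.75234705e-02,
       -1.83502889e-04, -7.31988712e-05]), 'eef_pos': array([ 4.99689494e-01, -9.28214441e-06,  2.30839246e-01]), 'orientation': array([ 7.07120006e-01,  7.07093370e-01, -3.64897610e-04, -3.60911671e-04]), 'contact_force': array([ 0.01592343, -0.0293826 ,  0.42999455]), 'wrist_torque': array([0.0062761 , 0.00262327, 0.032633  ]), 'grasp_force': 0.0, 'opening': 0.08554011650938168}
scene [[384.9, 0.0, 283.9], [0.0, 384.9, 210.6], [0.0, 0.0, 1.0]] [[-0.6987, 0.3508, -0.6235, 1.0649], [0.7151, 0.3665, -0.5953, 0.438], [0.0197, -0.8618, -0.5069, 0.5274], [0.0, 0.0, 0.0, 1.0]] dict_keys(['K', 'extrinsics'])
side [[463.6, 0.0, 284.8], [0.0, 463.6, 208.3], [0.0, 0.0, 1.0]] [[0.9963, 0.0092, -0.0857, 0.5839], [0.0824, -0.3902, 0.917, -0.8711], [-0.025, -0.9207, -0.3895, 0.4172], [0.0, 0.0, 0.0, 1.0]] dict_keys(['K', 'extrinsics'])
wrist [[325.2, 0.0, 276.0], [0.0, 325.2, 205.7], [0.0, 0.0, 1.0]] [[1.0, 0.0007, -0.0011, 0.5005], [0.0003, -0.9635, -0.2677, 0.068], [-0.0012, 0.2677, -0.9635, 0.3736], [0.0, 0.0, 0.0, 1.0]] dict_keys(['K', 'extrinsics'])
```

View pics/scene0.png

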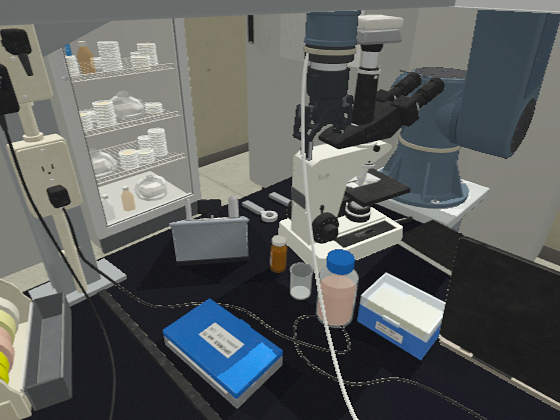

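View pics/side0.png

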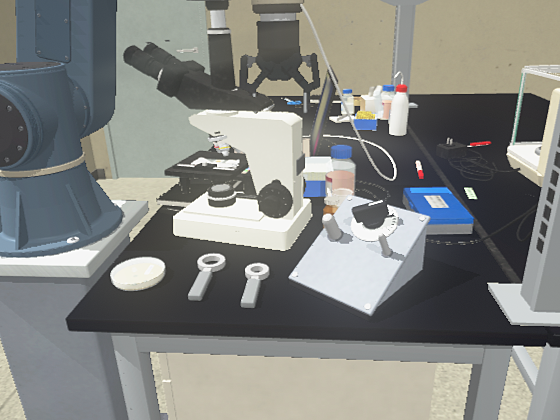

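View pics/wrist0.png

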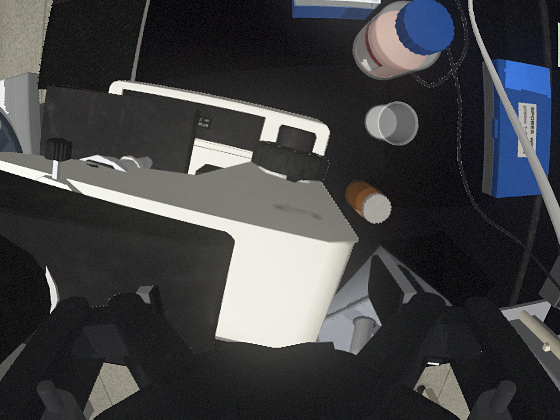

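The side view shows the left (big) wrench's eye near (211,262) and the small one's near (257,270). The tester panel spans about (291–430,197–312), with the thick peg near (332,227), the thin peg near (385,245) and the knob near (371,212). The scene view sees only the tester's back, plus the bottle at (278,254) and beaker at (300,281). The wrist view shows the microscope right below the tool.

```bash
cat > h.py <<'E'
from bench import ctrl,cams
import cv2,numpy as np
from scipy.spatial.transform import Rotation as R
def ray(n,px,c=None):
    c=c or cams.get_calibration(n);K=np.array(c["K"]);T=np.array(c["extrinsics"])
    u=np.array([(px[0]-K[0,2])/K[0,0],(px[1]-K[1,2])/K[1,1]])
    if n=="wrist":
        r=np.hypot(*u);d=np.array([*(u/r*np.sin(r)),np.cos(r)])
    else: d=np.array([*u,1])
    d=T[:3,:3]@d;return T[:3,3],d/np.linalg.norm(d)
def onz(n,px,z,c=None):
    o,d=ray(n,px,c);return o+d*(z-o[2])/d[2]
def tri(rays):
    A=sum(np.eye(3)-np.outer(d,d) for o,d in rays);b=sum((np.eye(3)-np.outer(d,d))@o for o,d in rays)
    p=np.linalg.solve(A,b);return p,[np.linalg.norm((np.eye(3)-np.outer(d,d))@(p-o)) for o,d in rays]
def proj(n,p,c=None):
    c=c or cams.get_calibration(n);K=np.array(c["K"]);T=np.array(c["extrinsics"])
    q=T[:3,:3].T@(np.array(p)-T[:3,3])
    if n=="wrist":
        t=np.arctan2(np.hypot(*q[:2]),q[2]);u=q[:2]/np.hypot(*q[:2])*t
    else:u=q[:2]/q[2]
    return K[:2,:2]@u+K[:2,2]
E
python3 - <<'E'
from h import *
im=cv2.imread("pics/side0.png")
cv2.imwrite("pics/c1.png",cv2.resize(im[180:330,180:440],None,fx=3,fy=3,interpolation=cv2.INTER_CUBIC))
for n,z,px in [("bl",.0155,(291,277)),("br",.0155,(372,312)),("tl",.113,(347,197)),("tr",.113,(430,218)),("bigeye",.01,(211,262)),("bighnd",.01,(198,298)),("smeye",.01,(257,270)),("smhnd",.01,(248,305)),("microR",0,(295,245)),("microL",0,(175,232)),("microTop",.25,(300,115)),("dish",.01,(138,273)),("edge",0,(300,328))]: print(n,onz("side",px,z).round(4))
for n,px in[("bottle",(278,270)),("beaker",(300,296))]:print(n,onz("scene",px,0).round(3))
E
```

```text
bl [ 0.5296 -0.2144  0.0155]
br [ 0.6533 -0.3053  0.0155]
tl [ 0.6231 -0.101   0.113 ]
tr [ 0.7493 -0.1885  0.113 ]
bigeye [ 0.3826 -0.1606  0.01  ]
bighnd [ 0.3882 -0.2735  0.01  ]
smeye [ 0.4688 -0.185   0.01  ]
smhnd [ 0.4694 -0.2885  0.01  ]
microR [ 0.527  -0.0708  0.    ]
microL [ 0.2727 -0.0208  0.    ]
microTop [ 0.5391 -0.0569  0.25  ]
dish [ 0.2646 -0.2032  0.01  ]
edge [ 0.5502 -0.327   0.    ]
bottle [ 0.605 -0.015  0.   ]
beaker [0.63  0.072 0.   ]
```

View pics/c1.png

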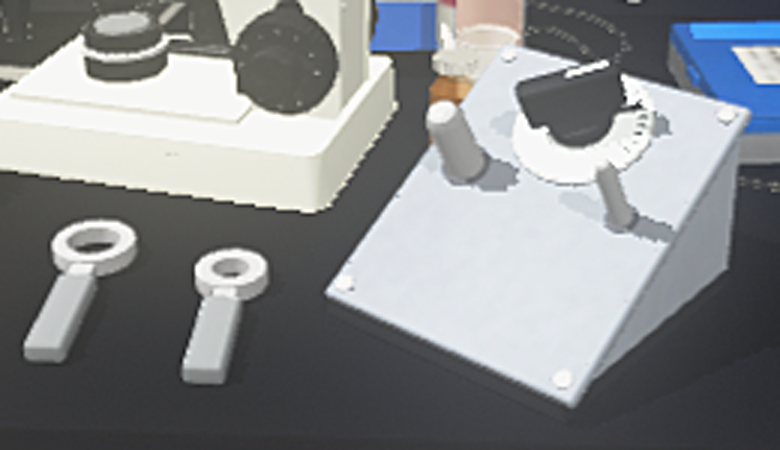

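Request:
arm_command --pt "1 0 0 -0.15 0 0 0" --pt "1 -0.1 0 -0.17 0 0 0" --pt "1 -0.25 0.02 -0.17 0 0 0" --pt "1 -0.4 0.04 -0.17 0 0 0" --pt "1 -0.55 0.06 -0.17 0 0 0" --pt "1 -0.7 0.07 -0.17 0 0 0" --pt "1 -0.82 0.07 -0.17 0 0 0" --pt "1 -0.82 0.07 -0.17 0 0 0" --pt "1 -0.82 0.07 -0.17 0 0 0"

```text
time: 1.27
eef_pos: [0.5279, -0.3277, 0.299]
orientation: [0.707, 0.707, 0.0, -0.0]
contact_force: [-0.5, 1.2, 1.1]
opening: 0.0856
grasp_force: 0.0
```

Run:
```python
from h import *
import pickle
s=ctrl.get_state();print(s["eef_pos"],s["orientation"],s["qd"].round(3),s["joint_positions"].round(3))
c=cams.get_calibration("wrist");im=cams.snapshot("wrist");pickle.dump(c,open("w1.pkl","wb"))
cv2.imwrite("pics/w1.png",im);cv2.imwrite("pics/w1b.png",cv2.resize(im,(800,600),interpolation=cv2.INTER_CUBIC))
```

```text
[ 0.52788993 -0.32771727  0.29900847] [ 7.07225006e-01  7.06988446e-01  3.30120575e-05 -3.55922703e-04] [ 0.02  -0.019 -0.009 -0.001 -0.001  0.001] [-0.556  0.498  0.542  1.616  0.     1.015]
```

View pics/w1b.png

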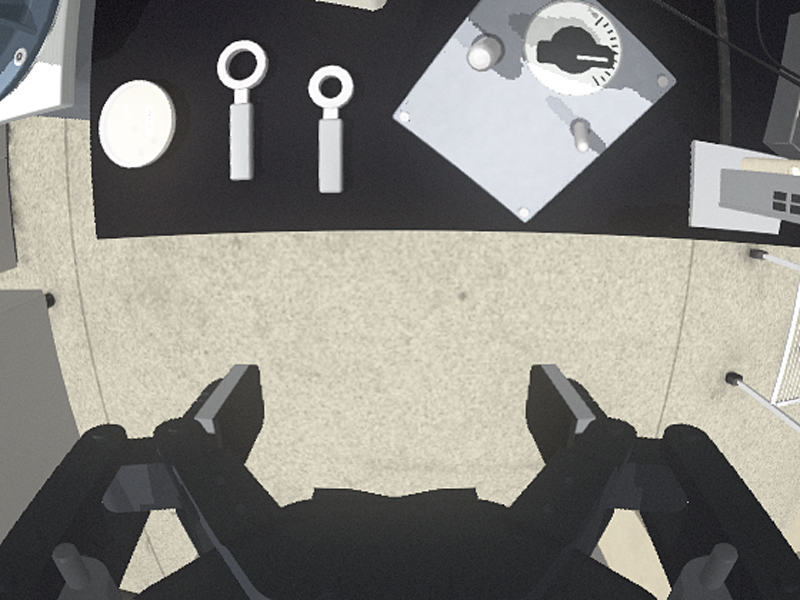

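The wrist view (800-wide scale) shows the big eye at (242,64), the small eye at (331,87), the thick peg near (487,50), the thin peg near (582,135) and the knob near (573,50). The knob's white pointer aims right, towards (605,58).

Run:
```python
from h import *
import pickle
c=pickle.load(open("w1.pkl","rb"));w=cv2.imread("pics/w1.png");s=cv2.imread("pics/side0.png")
a=cv2.resize(w[0:155,270:480],None,fx=3.8,fy=3.8,interpolation=cv2.INTER_CUBIC);cv2.imwrite("pics/w1c.png",a)
def blobs(n,im,roi,c,thr=110):
    x0,x1,y0,y1=roi;m=np.zeros(im.shape[:2],np.uint8);m[y0:y1,x0:x1]=(im[y0:y1,x0:x1].min(2)>thr)
    cs,h=cv2.findContours(m,cv2.RETR_CCOMP,cv2.CHAIN_APPROX_NONE)
    for i,k in enumerate(cs):
        if cv2.contourArea(k)>25:
            M=cv2.moments(k);p=(M["m10"]/M["m00"],M["m01"]/M["m00"]);b=cv2.boundingRect(k)
            print(n,"hole" if h[0][i][3]>=0 else "out",np.round(p,1),b,cv2.contourArea(k),onz(n,p,.006,c).round(4))
blobs("wrist",w,(135,265,15,145),c);blobs("side",s,(180,278,245,312),None)
cc=[onz("wrist",(p[0]*.7,p[1]*.7),z,c).round(4) for p,z in [((404,117),.0175),((524,213),.0175),((663,81),.108)]];print(cc)
for p in [(346,283),(562,379),(508,56),(727,115)]: print(onz("side",(180+p[0]/3,180+p[1]/3),.0175 if p[1]>200 else .108).round(4))
```

```text
wrist out [230.9  85. ] (215, 46, 33, 89) 1564.5 [ 0.4686 -0.2147  0.006 ]
wrist hole [231.2  60.8] (222, 53, 18, 17) 199.5 [ 0.469  -0.1815  0.006 ]
wrist out [168.6  68.8] (152, 28, 35, 98) 1754.5 [ 0.3818 -0.1868  0.006 ]
wrist hole [169.2  45.5] (158, 35, 23, 22) 345.0 [ 0.3822 -0.1533  0.006 ]
side out [253.1 282.4] (241, 263, 28, 45) 687.5 [ 0.4668 -0.2185  0.006 ]
side out [205.4 272.7] (188, 253, 38, 47) 765.5 [ 0.3794 -0.1908  0.006 ]
side hole [211.  261.9] (204, 260, 15, 5) 42.0 [ 0.3806 -0.1534  0.006 ]
side out [267.1 246.4] (244, 245, 34, 5) 64.0 [ 0.4749 -0.0901  0.006 ]
[array([ 0.5371, -0.2128,  0.0175]), array([ 0.6498, -0.2988,  0.0175]), array([ 0.7418, -0.1769,  0.108 ])]
[ 0.5365 -0.209   0.0175]
[ 0.6474 -0.2944  0.0175]
[ 0.6275 -0.0964  0.108 ]
[ 0.7397 -0.1789  0.108 ]
```

View pics/w1c.png

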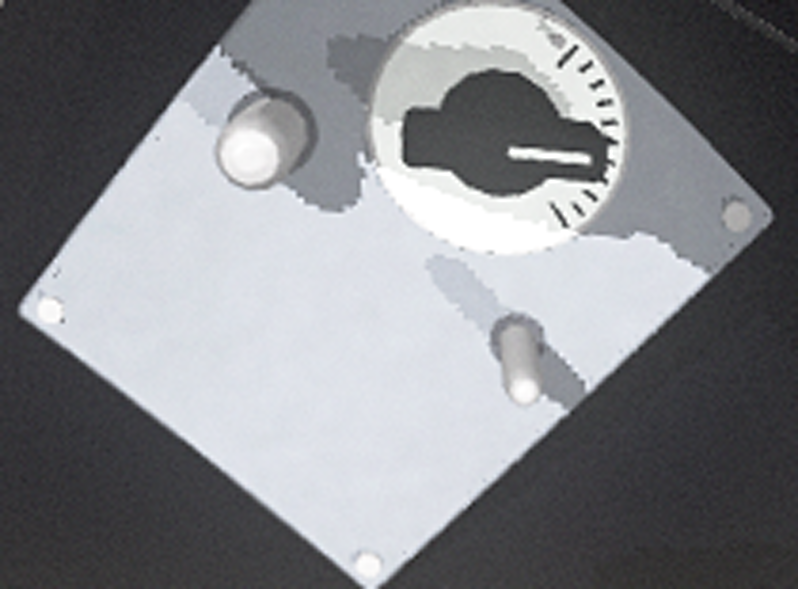

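The zoomed wrist crop (3.8x, offset 270,0) shows the thick tip at (250,153), the thin tip at (525,390), the dial centre near (500,128) and the pointer turned towards (590,158). In the side crop the thick tip is at (440,112) and the thin tip at (606,172).

Run:
```python
from h import *
import pickle
c=pickle.load(open("w1.pkl","rb"))
P={}
for n,a,b in[("thick",(250,153),(440,112)),("thin",(525,390),(606,172)),("bl",(49,311),(346,283)),("br",(368,566),(562,379)),("tr",(736,216),(727,115))]:
    P[n],e=tri([ray("wrist",(270+a[0]/3.8,a[1]/3.8),c),ray("side",(180+b[0]/3,180+b[1]/3))]);print(n,P[n].round(4),np.round(e,4))
for n,a,b in[("bigeye",(169.2,45.5),(211,261.9))]:print(n,tri([ray("wrist",a,c),ray("side",b)]))
d=P["thin"]-P["thick"];print("peg dist",np.linalg.norm(d),"yaw",np.degrees(np.arctan2(d[1],d[0]))+90)
yaw=np.radians(np.degrees(np.arctan2(d[1],d[0]))+90);u=np.array([np.cos(yaw),np.sin(yaw),0])
nn=-.5*u+np.array([0,0,np.cos(np.pi/6)]);s=np.cos(np.pi/6)*u+np.array([0,0,.5])
for n in("thick","thin"):
    f=P[n]-.05*nn;print(n,"panel foot",f,[ (n2,((P[n2]-f)@nn).round(4)) for n2 in("bl","br","tr")])
    for q in(f,):print(proj("wrist",q,c)*3.8-[270*3.8,0],(proj("side",q)-[180,180])*3)
m=(P["thick"]+P["thin"])/2-.05*nn+.047*s
for h in(0,.044):
  q=m+h*nn;print("knob",q,proj("wrist",q,c)*3.8-[270*3.8,0],(proj("side",q)-[180,180])*3)
# pointer line at knob top
pp=[onz("wrist",(270+a/3.8,b/3.8),m[2]+.03,c) for a,b in[(512,153),(590,158)]]
def pl(a,b):
    o,dd=ray("wrist",(270+a/3.8,b/3.8),c);return o+dd*(((m+.044*nn-o)@nn)/(dd@nn))
v=pl(590,158)-pl(512,153);cw=np.cross(s,nn);print("angle",np.arctan2(v@cw,v@s))
# wrench handle px
print("axes s",s,"n",nn,"cw(right)",cw)
```

```text
thick [ 0.5884 -0.1768  0.1073] [0.0012 0.0012]
thin [ 0.6707 -0.2379  0.1028] [0.0009 0.0009]
bl [ 0.537 -0.213  0.02 ] [0.0002 0.0002]
br [ 0.6479 -0.2984  0.0206] [0.001 0.001]
tr [ 0.7406 -0.1772  0.1076] [0.0007 0.0007]
bigeye (array([ 0.38134526, -0.15327293,  0.00584294]), [np.float64(0.0008100110669717595), np.float64(0.0008100110669716696)])
peg dist 0.10263249338467001 yaw 53.40224852656994
thick panel foot [ 0.60333313 -0.15671008  0.06397435] [('bl', np.float64(0.0043)), ('br', np.float64(0.006)), ('tr', np.float64(0.0051))]
[268.02117637 126.44585439] [467.66120234 166.9564977 ]
thin panel foot [ 0.68565121 -0.21783987  0.05946764] [('bl', np.float64(0.0082)), ('br', np.float64(0.0099)), ('tr', np.float64(0.009))]
[513.82713198 336.58435026] [627.47668885 228.66690703]
knob [ 0.66875914 -0.15459678  0.08522099] [492.11185992 124.26564649] [585.73725792 132.8890615 ]
knob [ 0.65564289 -0.17225928  0.12332611] [499.14422705 147.31253055] [567.83487325  82.24499781]
angle 0.8627184090446441
axes s [0.5163186  0.69528059 0.5       ] n [-0.29809668 -0.40142044  0.8660254 ] cw(right) [ 8.02840873e-01 -5.96193369e-01  2.77555756e-17]
```

Request:
arm_command --pt "1 0.09 -0.12 0.04 0 0 0" --pt "1 0.18 -0.24 0.08 0 0 0" --pt "1 0.27 -0.35 0.15 0 0 0" --pt "1 0.279 -0.366 0.29 0 0 0" --pt "1 0.279 -0.366 0.43 0 0 0" --pt "1 0.279 -0.366 0.56 0 0 0" --pt "1 0.279 -0.366 0.66 0 0 0" --pt "1 0.279 -0.366 0.7 0 0 0" --pt "1 0.279 -0.366 0.7 0 0 0"

```text
time: 2.45
eef_pos: [0.3809, -0.2151, 0.0189]
orientation: [0.707, 0.708, -0.0, -0.001]
contact_force: [-0.4, -0.2, 0.4]
opening: 0.0851
grasp_force: 0.0
```

Run:
```python
from h import *
s=ctrl.get_state();print(s["eef_pos"],s["joint_positions"].round(3))
im=cams.snapshot("side");w=cams.snapshot("wrist")
cv2.imwrite("pics/p2.png",np.vstack([cv2.resize(im[100:310,100:380],(560,420)),])[:, :])
cv2.imwrite("pics/p2c.png",np.hstack([cv2.resize(im[100:310,120:400],(400,300)),cv2.resize(w,(400,300))]))
```

```text
[ 0.38092082 -0.21508627  0.01885052] [-0.514  0.25  -0.564  0.758  0.     1.055]
```

View pics/p2c.png

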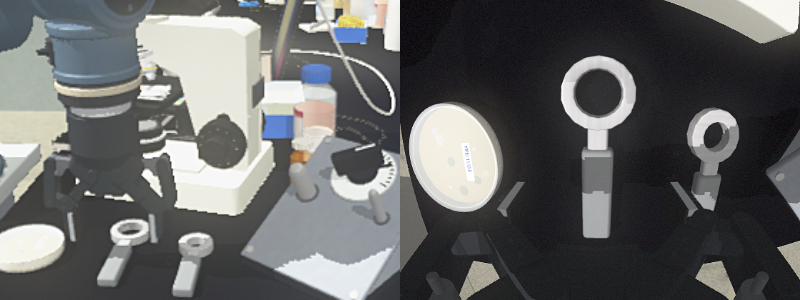

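The gripper straddles the big wrench's grip, and the handle is centred between the fingers.

Request:
arm_command --pt "1 0 0 0.038 0 0 0" --pt "0.5 0 0 0.038 0 0 0" --pt "0 0 0 0.038 0 0 0" --pt "0 0 0 0.038 0 0 0" --pt "0 0 0 0.038 0 0 0" --pt "0 0 0 0.038 0 0 0" --pt "0 0 0 0.038 0 0 0" --squeeze 80

```text
time: 3.42
eef_pos: [0.382, -0.2166, 0.0049]
orientation: [0.707, 0.707, 0.0, 0.0]
contact_force: [-3.1, 2.3, 15.2]
opening: 0.0196
grasp_force: 78.1
```

Request:
arm_command --pt "0 0 0 -0.1 0 0 0" --pt "0 0 0 -0.25 0 0 0" --pt "0 0 0 -0.38 0 0 0" --pt "0 0 0 -0.4 0 0 0" --pt "0 0 0 -0.4 0 0 0"

```text
time: 4.05
eef_pos: [0.3817, -0.2164, 0.164]
orientation: [0.707, 0.707, 0.0, 0.0]
contact_force: [-0.6, 0.2, -1.3]
opening: 0.0191
grasp_force: 79.7
```

```bash
cat >> h.py <<'E'
yaw=np.radians(53.2)
u=np.array([np.cos(yaw),np.sin(yaw),0]);N=-.5*u+np.array([0,0,np.cos(np.pi/6)]);S=np.cos(np.pi/6)*u+np.array([0,0,.5]);CW=np.cross(S,N)
TH=np.array([.6035,-.157,.063]);TN=np.array([.685,-.2175,.0605])  # feet on the panel
RP=np.column_stack([S,CW,-N])
def cmd(p,Rt=None,s=None):
    "scaled shift/turn from the measured pose to TCP p, rotation Rt"
    s=s or ctrl.get_state();R0=R.from_quat(s["orientation"]);Rt=R0 if Rt is None else R.from_matrix(Rt)
    sh=R0.inv().apply(np.array(p)-s["eef_pos"])/.4;tv=(R0.inv()*Rt).as_rotvec()/.5
    return sh.round(3),tv.round(3)
E
python3 - <<'E'
from h import *
s=ctrl.get_state();c=cams.get_calibration("wrist");w=cams.snapshot("wrist")
print(s["eef_pos"],s["opening"])
m=(w.min(2)>120).astype(np.uint8);cs,h=cv2.findContours(m,cv2.RETR_CCOMP,cv2.CHAIN_APPROX_NONE)
R0=R.from_quat(s["orientation"])
for i,k in enumerate(cs):
    if h[0][i][3]>=0 and cv2.contourArea(k)>500:
        M=cv2.moments(k);p=(M["m10"]/M["m00"],M["m01"]/M["m00"]);o,d=ray("wrist",p,c);o=R0.inv().apply(o-s["eef_pos"]);d=R0.inv().apply(d)
        print(np.round(p,1),cv2.contourArea(k),(o+d*(-.001-o[2])/d[2]).round(4))
cv2.imwrite("pics/w3.png",w)
e=np.array([.0633,0,-.001])
for d in(.085,.06,.006): print(d,TH+d*N-RP@e,cmd(TH+d*N-RP@e,RP))
E
```

```text
[ 0.38165933 -0.21644066  0.16397974] 0.019073987730995612
[275.2 128.8] 4599.0 [ 0.0631  0.0002 -0.001 ]
0.085 [ 0.54550289 -0.23452634  0.10409613] (array([-0.046,  0.411,  0.147]), array([-0.338,  1.01 ,  1.254]))
0.06 [ 0.55299068 -0.2245172   0.0824455 ] (array([-0.021,  0.43 ,  0.201]), array([-0.338,  1.01 ,  1.254]))
0.006 [ 0.56916432 -0.20289745  0.03568013] (array([0.033, 0.47 , 0.318]), array([-0.338,  1.01 ,  1.254]))
```

Request:
arm_command --pt "0 -0.03 0.08 -0.02 -0.1 0.28 0.35" --pt "0 -0.05 0.16 -0.02 -0.19 0.55 0.69" --pt "0 -0.07 0.24 -0.02 -0.26 0.78 0.97" --pt "0 -0.07 0.28 -0.02 -0.26 0.78 0.97" --pt "0 -0.07 0.3 -0.02 -0.26 0.78 0.97" --pt "0 -0.07 0.3 -0.02 -0.26 0.78 0.97" --pt "0 -0.07 0.3 -0.02 -0.26 0.78 0.97" --pt "0 -0.07 0.3 -0.02 -0.26 0.78 0.97"

```text
time: 5.1
eef_pos: [0.5014, -0.2441, 0.1723]
orientation: [0.84, 0.503, 0.181, -0.09]
contact_force: [0.2, 0.7, -2.0]
opening: 0.0193
grasp_force: 79.7
```

Run:
```python
from h import *
s=ctrl.get_state();print(s["eef_pos"],s["joint_positions"].round(3))
e=np.array([.0633,0,-.001])
print(cmd(TH+.075*N-RP@e,RP))
```

```text
[ 0.50140144 -0.24410546  0.1723401 ] [-0.677  0.372 -0.034  1.211  0.404  1.375]
(array([0.002, 0.081, 0.213]), array([-0.076,  0.231,  0.287]))
```

Request:
arm_command --pt "0 0.002 0.07 0.05 -0.05 0.16 0.2" --pt "0 0.002 0.081 0.13 -0.076 0.231 0.287" --pt "0 0.002 0.081 0.2 -0.076 0.231 0.287" --pt "0 0.002 0.081 0.213 -0.076 0.231 0.287" --pt "0 0.002 0.081 0.213 -0.076 0.231 0.287" --pt "0 0.002 0.081 0.213 -0.076 0.231 0.287"

```text
time: 5.85
eef_pos: [0.5489, -0.2314, 0.0965]
orientation: [0.864, 0.432, 0.232, -0.115]
contact_force: [0.3, 0.5, -1.3]
opening: 0.0195
grasp_force: 79.6
```

Run:
```python
from h import *
s=ctrl.get_state();e=np.array([.0633,0,-.001]);R0=R.from_quat(s["orientation"])
print(s["eef_pos"],s["joint_positions"].round(3)); print("eye off",(RP.T@(s["eef_pos"]+R0.apply(e)-TH)).round(4))
print(cmd(TH+.03*N-RP@e,RP),cmd(TH+.008*N-RP@e,RP))
c=cams.get_calibration("wrist");w=cams.snapshot("wrist");sd=cams.snapshot("side")
print("tip px",proj("wrist",TH+.05*N,c),"eye px",proj("wrist",s["eef_pos"]+R0.apply(e),c),proj("side",TH+.05*N),proj("side",s["eef_pos"]+R0.apply(e)))
cv2.imwrite("pics/p4.png",np.hstack([cv2.resize(sd[150:300,250:450],(400,300)),cv2.resize(w,(400,300))]))
```

```text
[ 0.548941   -0.23144542  0.09646822] [-0.667  0.466 -0.138  0.98   0.524  1.543]
eye off [ 0.0001  0.0009 -0.0761]
(array([-0.   , -0.002,  0.115]), array([ 0.004, -0.   , -0.   ])) (array([-0.   , -0.003,  0.17 ]), array([ 0.004, -0.   , -0.   ]))
tip px [273.32342635 127.56356322] eye px [274.99593715 129.18191361] [327.46177083 217.78268263] [323.19248033 207.54855784]
```

View pics/p4.png

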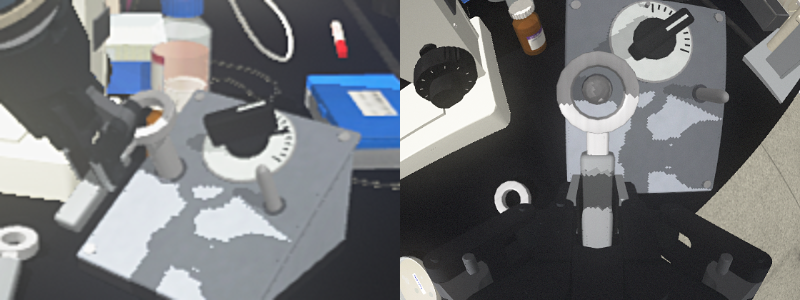

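The peg tip shows at (597,88), centred in the eye hole at (598,90), so I'm lowering the wrench along the peg.

Request:
arm_command --pt "0 0 -0.002 0.03 0 0 0" --pt "0 0 -0.002 0.06 0 0 0" --pt "0 0 -0.002 0.09 0 0 0" --pt "0 0 -0.002 0.12 0 0 0" --pt "0 0 -0.002 0.12 0 0 0"

```text
time: 6.58
eef_pos: [0.5619, -0.2102, 0.0525]
orientation: [0.864, 0.432, 0.231, -0.117]
contact_force: [0.0, 0.1, -1.3]
opening: 0.0191
grasp_force: 79.7
```

Request:
arm_command --pt "0 0 0 0.02 0 0 0" --pt "0 0 0 0.035 0 0 0" --pt "0 0 0 0.045 0 0 0" --pt "0 0 0 0.048 0 0 0" --pt "0 0 0 0.048 0 0 0"

```text
time: 7.2
eef_pos: [0.5673, -0.2048, 0.0396]
orientation: [0.864, 0.431, 0.232, -0.115]
contact_force: [-41.5, -12.3, 54.0]
opening: 0.0192
grasp_force: 87.4
```

Run:
```python
from h import *
s=ctrl.get_state();e=np.array([.0633,0,-.001]);R0=R.from_quat(s["orientation"])
print("eye off",(RP.T@(s["eef_pos"]+R0.apply(e)-TH)).round(4),RP.T@s["contact_force"])
```

```text
eye off [-0.0003 -0.0002 -0.0107] [ -3.03917049 -25.84398273 -64.12652846]
```

Request:
arm_command --pt "0 0 0 -0.006 0 0 0" --pt "0 0 0 -0.006 0 0 0" --pt "0.45 0 0 -0.006 0 0 0" --pt "0.45 0 0 -0.006 0 0 0" --pt "0.45 0 0 -0.006 0 0 0" --pt "0.45 0 0 -0.006 0 0 0"

```text
time: 7.95
eef_pos: [0.5673, -0.2043, 0.0389]
orientation: [0.864, 0.432, 0.231, -0.116]
contact_force: [-0.1, 0.1, 0.5]
opening: 0.0381
grasp_force: 0.0
```

Run:
```python
from h import *
s=ctrl.get_state();e=np.array([.0633,0,-.001]);R0=R.from_quat(s["orientation"])
print("eye off",(RP.T@(s["eef_pos"]+R0.apply(e)-TH)).round(4),RP.T@s["contact_force"])
w=cams.snapshot("wrist");sd=cams.snapshot("side")
cv2.imwrite("pics/p5.png",np.hstack([cv2.resize(sd[170:320,250:450],(400,300),interpolation=cv2.INTER_CUBIC),cv2.resize(w,(400,300))]))
```

```text
eye off [-0.0003 -0.0006 -0.0099] [ 0.29811496 -0.13129227 -0.40168463]
```

View pics/p5.png

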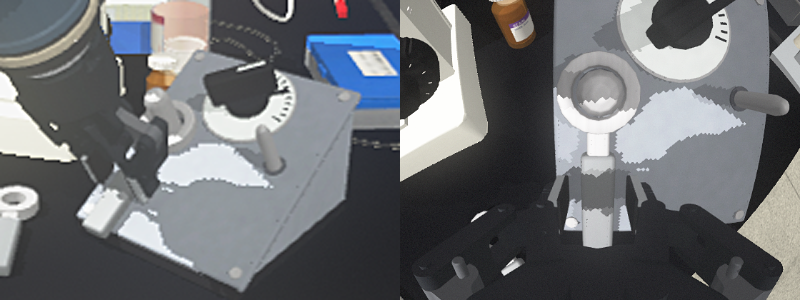

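The side view shows the big wrench's eye down on the thick peg and its handle running down the slope. The wrist view shows the ring around the peg at (597,88). Backing off now.

Request:
arm_command --pt "0.45 0 0 -0.1 0 0 0" --pt "0.45 0 0 -0.24 0 0 0" --pt "0.7 0 0 -0.36 0 0 0" --pt "1 0 0 -0.4 0.08 -0.25 -0.31" --pt "1 0 0 -0.4 0.16 -0.5 -0.62" --pt "1 0 0 -0.4 0.24 -0.75 -0.93" --pt "1 0 0 -0.4 0.25 -0.77 -0.96" --pt "1 0 0 -0.4 0.25 -0.77 -0.96" --pt "1 0 0 -0.4 0.25 -0.77 -0.96"

```text
time: 9.18
eef_pos: [0.5192, -0.2685, 0.1774]
orientation: [0.757, 0.65, 0.058, -0.027]
contact_force: [-0.2, 0.5, -0.8]
opening: 0.0855
grasp_force: 0.0
```

Run:
```python
from h import *
s=ctrl.get_state();print(s["eef_pos"],s["joint_positions"].round(3))
RD=np.array([[0,1,0],[1,0,0],[0,0,-1.]]);print(cmd([.469,-.2385,.06],RD),cmd([.469,-.2385,.004],RD))
c=cams.get_calibration("wrist");w=cams.snapshot("wrist");sd=cams.snapshot("side")
cv2.imwrite("pics/w6.png",w);cv2.imwrite("pics/s6.png",sd)
m=(w.min(2)>110).astype(np.uint8);cs,h=cv2.findContours(m,cv2.RETR_CCOMP,cv2.CHAIN_APPROX_NONE)
for i,k in enumerate(cs):
    if h[0][i][3]>=0 and cv2.contourArea(k)>100:
        M=cv2.moments(k);p=(M["m10"]/M["m00"],M["m01"]/M["m00"]);print(np.round(p,1),cv2.contourArea(k),onz("wrist",p,.006,c).round(4))
print("exp small eye px",proj("wrist",[.469,-.1815,.006],c))
```

```text
[ 0.51915203 -0.2685357   0.17742705] [-0.546  0.415  0.102  1.274  0.127  1.175]
(array([ 0.019, -0.145,  0.293]), array([ 0.086, -0.241, -0.302])) (array([ 0.002, -0.15 ,  0.432]), array([ 0.086, -0.241, -0.302]))
[537.3 271.8] 125.5 [ 0.8787 -0.4199  0.006 ]
[205.9 129.9] 401.0 [ 0.4686 -0.1813  0.006 ]
[366.1  73.9] 132.0 [ 0.6385 -0.1461  0.006 ]
[338.9  68.1] 225.0 [ 0.6105 -0.1376  0.006 ]
[439.4  65.1] 2594.5 [ 0.7299 -0.1393  0.006 ]
[380.1  42.2] 474.0 [ 0.6615 -0.1114  0.006 ]
exp small eye px [206.31568219 130.01727345]
```

Request:
arm_command --pt "0.6 0.02 -0.1 0.05 0.05 -0.12 -0.15" --pt "0.6 0.019 -0.145 0.15 0.086 -0.241 -0.302" --pt "0.6 0.015 -0.147 0.27 0.086 -0.241 -0.302" --pt "0.6 0.007 -0.15 0.37 0.086 -0.241 -0.302" --pt "0.6 0.002 -0.15 0.42 0.086 -0.241 -0.302" --pt "0.6 0.002 -0.15 0.432 0.086 -0.241 -0.302" --pt "0.3 0.002 -0.15 0.432 0.086 -0.241 -0.302" --pt "0 0.002 -0.15 0.432 0.086 -0.241 -0.302" --pt "0 0.002 -0.15 0.432 0.086 -0.241 -0.302" --pt "0 0.002 -0.15 0.432 0.086 -0.241 -0.302"

```text
time: 10.52
eef_pos: [0.4697, -0.2391, 0.0056]
orientation: [0.707, 0.708, -0.0, 0.001]
contact_force: [-2.9, 0.3, 5.8]
opening: 0.019
grasp_force: 78.4
```

Request:
arm_command --pt "0 0 0 -0.1 0 0 0" --pt "0 0 0 -0.25 0 0 0" --pt "0 0 0 -0.38 0 0 0" --pt "0 0 0 -0.42 0 0 0" --pt "0 0 0 -0.42 0 0 0"

```text
time: 11.15
eef_pos: [0.47, -0.2389, 0.1741]
orientation: [0.707, 0.708, 0.0, 0.002]
contact_force: [0.1, 0.3, -1.6]
opening: 0.0194
grasp_force: 79.0
```

```bash
sed -i 's/TN=np.array(\[.685,-.2175,.0605\])/TN=np.array([.6839,-.2178,.063])/' h.py
cat >> h.py <<'E'
def tooleye(zt,amin=500):
    s=ctrl.get_state();c=cams.get_calibration("wrist");w=cams.snapshot("wrist");R0=R.from_quat(s["orientation"])
    m=(w.min(2)>120).astype(np.uint8);cs,h=cv2.findContours(m,cv2.RETR_CCOMP,cv2.CHAIN_APPROX_NONE)
    for i,k in enumerate(cs):
        if h[0][i][3]>=0 and cv2.contourArea(k)>amin:
            M=cv2.moments(k);p=(M["m10"]/M["m00"],M["m01"]/M["m00"]);o,d=ray("wrist",p,c);o=R0.inv().apply(o-s["eef_pos"]);d=R0.inv().apply(d)
            print(np.round(p,1),cv2.contourArea(k),(o+d*(zt-o[2])/d[2]).round(4))
E
python3 - <<'E'
from h import *
s=ctrl.get_state();print(s["eef_pos"])
tooleye(-.0005)
e=np.array([.0576,-.0005,-.0005])
print(cmd(TN+.15*N-RP@e,RP),cmd(TN+.078*N-RP@e,RP))
E
```

```text
[ 0.46996427 -0.23894702  0.17410578]
[274.5 142.2] 2132.5 [ 0.0572 -0.0001 -0.0005]
(array([-0.199,  0.351,  0.023]), array([-0.334,  1.013,  1.259])) (array([-0.127,  0.404,  0.179]), array([-0.334,  1.013,  1.259]))
```

Request:
arm_command --pt "0 -0.05 0.08 -0.02 -0.08 0.25 0.31" --pt "0 -0.1 0.17 -0.02 -0.17 0.5 0.62" --pt "0 -0.15 0.26 0 -0.25 0.76 0.95" --pt "0 -0.19 0.33 0.01 -0.26 0.79 0.98" --pt "0 -0.199 0.351 0.01 -0.26 0.79 0.98" --pt "0 -0.199 0.351 0.01 -0.26 0.79 0.98" --pt "0 -0.199 0.351 0.01 -0.26 0.79 0.98"

```text
time: 12.08
eef_pos: [0.6093, -0.317, 0.1687]
orientation: [0.84, 0.502, 0.182, -0.092]
contact_force: [0.0, -0.2, -1.1]
opening: 0.0189
grasp_force: 79.0
```

Run:
```python
from h import *
s=ctrl.get_state();print(s["eef_pos"],s["joint_positions"].round(3))
e=np.array([.0574,-.0003,-.0005]);print(cmd(TN+.1*N-RP@e,RP),cmd(TN+.075*N-RP@e,RP))
```

```text
[ 0.60931504 -0.3170079   0.16870951] [-0.663  0.655  0.41   1.368  0.408  1.393]
(array([0.008, 0.007, 0.135]), array([-0.077,  0.224,  0.28 ])) (array([0.014, 0.01 , 0.197]), array([-0.077,  0.224,  0.28 ]))
```

Request:
arm_command --pt "0 0.005 0.005 0.04 -0.05 0.15 0.19" --pt "0 0.008 0.007 0.1 -0.077 0.224 0.28" --pt "0 0.014 0.01 0.17 -0.077 0.224 0.28" --pt "0 0.014 0.01 0.197 -0.077 0.224 0.28" --pt "0 0.014 0.01 0.197 -0.077 0.224 0.28" --pt "0 0.014 0.01 0.197 -0.077 0.224 0.28"

```text
time: 12.82
eef_pos: [0.6327, -0.2891, 0.0997]
orientation: [0.864, 0.432, 0.232, -0.115]
contact_force: [-0.4, 0.1, -0.8]
opening: 0.0192
grasp_force: 79.0
```

Run:
```python
from h import *
s=ctrl.get_state();e=np.array([.0574,-.0003,-.0005]);R0=R.from_quat(s["orientation"])
print("eye off",(RP.T@(s["eef_pos"]+R0.apply(e)-TN)).round(4),s["joint_positions"].round(3))
print(cmd(TN+.03*N-RP@e,RP))
c=cams.get_calibration("wrist");w=cams.snapshot("wrist");sd=cams.snapshot("side")
E_=s["eef_pos"]+R0.apply(e)
print("tip px",proj("wrist",TN+.0535*N,c),"eye",proj("wrist",E_,c),"side",proj("side",TN+.0535*N),proj("side",E_))
a=proj("wrist",E_,c).astype(int);crop=w[a[1]-40:a[1]+40,a[0]-40:a[0]+40]
g=cv2.cvtColor(crop,cv2.COLOR_BGR2GRAY);print(a);print(g[10:70:3,8:72:3])
cv2.imwrite("pics/w7.png",w);cv2.imwrite("pics/s7.png",sd)
```

```text
eye off [-0.0002  0.0014 -0.0762] [-0.658  0.661  0.203  1.12   0.524  1.554]
(array([ 0.001, -0.004,  0.115]), array([ 0.003, -0.001, -0.   ]))
tip px [271.6671891  138.72126389] eye [274.26539343 142.62512321] side [380.9340699 233.5470817] [378.40021052 224.48278985]
[274 142]
[[193 199 200 201 198 197 195 193 194 189 193 192 191 190 192 190 192 192
  191 194 196 193]
 [201 201 197 197 196 197 193 194 187 186 183 179 184 183 184 186 189 193
  193 192 194 191]
 [198 196 197 196 196 193 191 185 152 140 152 156 151 138 138 160 182 189
  189 189 195 194]
 [192 188 185 186 184 179 167 132 133 109 106 106 108 161 160 155 122 168
  175 178 181 181]
 [190 190 189 189 188 143 134 116 102 110 110 109 103 105 154 156 158 139
  170 181 182 183]
 [195 195 188 189 173 134 138  94  98 146 143 140 150 104 101 160 156 161
  120 179 186 191]
 [191 193 191 189 142 132 102 102 146 156 154 151 142 148 103 146 154 157
  158 138 182 183]
 [195 194 199 159 134 131  93 146 156 154 168 158 146 133 104 136 155 156
  153 124 179 192]
 [193 198 196 142 131 134 105 138 149 157 175 155 146 128 110 145 153 154
 
[... 341 characters left out ...]
6 154 160 156 157 157 160 160
  158 138 163 188]
 [194 190 201 158 156 163 159 158 160 160 158 162 156 159 160 159 158 155
  155 134 179 190]
 [193 195 196 185 151 159 162 162 157 161 159 158 158 158 159 159 159 156
  145 133 191 190]
 [193 194 196 202 168 151 162 159 160 159 155 156 156 155 157 159 159 160
  138 183 188 189]
 [193 195 197 202 201 155 149 162 159 161 159 159 158 160 161 158 157 134
  160 195 196 196]
 [196 191 192 199 200 198 155 150 153 158 158 157 163 162 162 147 144 161
  192 198 191 191]
 [184 192 190 190 194 194 199 174 149 153 144 144 144 143 145 146 188 189
  189 190 183 186]
 [187 188 189 192 195 195 196 195 200 198 178 154 169 189 196 197 193 191
  191 189 188 190]]
```

Request:
arm_command --pt "0 0.003 -0.004 0.02 0 0 0" --pt "0 0.003 -0.004 0.045 0 0 0" --pt "0 0.003 -0.004 0.075 0 0 0" --pt "0 0.003 -0.004 0.1 0 0 0" --pt "0 0.003 -0.004 0.12 0 0 0" --pt "0 0.003 -0.004 0.12 0 0 0"

```text
time: 13.68
eef_pos: [0.646, -0.2671, 0.0568]
orientation: [0.864, 0.432, 0.231, -0.117]
contact_force: [-0.3, 0.6, -0.2]
opening: 0.0189
grasp_force: 79.0
```

Request:
arm_command --pt "0 0 0 0.015 0 0 0" --pt "0 0 0 0.03 0 0 0" --pt "0 0 0 0.04 0 0 0" --pt "0 0 0 0.04 0 0 0"

```text
time: 14.18
eef_pos: [0.6508, -0.2613, 0.0439]
orientation: [0.864, 0.432, 0.232, -0.116]
contact_force: [-6.0, -0.5, 5.4]
opening: 0.019
grasp_force: 80.0
```

Run:
```python
from h import *
s=ctrl.get_state();e=np.array([.0574,-.0003,-.0005]);R0=R.from_quat(s["orientation"])
print("eye off",(RP.T@(s["eef_pos"]+R0.apply(e)-TN)).round(4),RP.T@s["contact_force"])
```

```text
eye off [ 0.0005 -0.0007 -0.0114] [-0.79227315 -4.50927666 -6.73278756]
```

Request:
arm_command --pt "0 0 0 0.003 0 0 0" --pt "0 0 0 0.003 0 0 0" --pt "0.45 0 0 0 0 0 0" --pt "0.45 0 0 0 0 0 0" --pt "0.45 0 0 0 0 0 0" --pt "0.45 0 0 0 0 0 0" --pt "0.45 0 0 -0.1 0 0 0" --pt "0.45 0 0 -0.22 0 0 0" --pt "0.45 0 0 -0.34 0 0 0" --pt "0.45 0 0 -0.34 0 0 0"

```text
time: 15.42
eef_pos: [0.6107, -0.3181, 0.1648]
orientation: [0.864, 0.432, 0.233, -0.113]
contact_force: [1.0, -0.4, -0.5]
opening: 0.0384
grasp_force: 0.0
```

Run:
```python
from h import *
s=ctrl.get_state();print(s["eef_pos"],s["opening"])
c=cams.get_calibration("wrist");w=cams.snapshot("wrist");sd=cams.snapshot("side")
cv2.imwrite("pics/w8.png",w)
a=cv2.resize(w[20:260,80:450],(462,300),interpolation=cv2.INTER_CUBIC);b=cv2.resize(sd[175:325,255:424],(338,300),interpolation=cv2.INTER_CUBIC)
cv2.imwrite("pics/p8.png",cv2.resize(np.hstack([a,b]),(800,300)))
for n,P in(("TH",TH),("TN",TN)): print(n,proj("wrist",P+.01*N,c),proj("side",P+.01*N))
```

```text
[ 0.61072511 -0.31807298  0.16481747] 0.03842131921139038
TH [161.05259776 133.67968886] [334.33401948 232.67763974]
TN [272.9920737  131.04402053] [386.86847032 250.50636867]
```

View pics/p8.png

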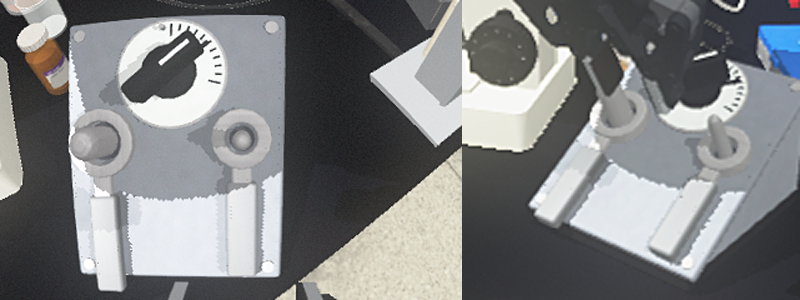

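Both wrenches hang on their own pegs: big ring at (101,142), small ring at (242,138), both with handles down the slope. The knob pointer runs from (160,64) to (187,42), roughly 45° clockwise of up-slope.

```bash
cat >> h.py <<'E'
KN=(TH+TN)/2+.004*N+.047*S
E
python3 - <<'E'
from h import *
c=cams.get_calibration("wrist");w=cv2.imread("pics/w8.png")
print("knob px",proj("wrist",KN+.044*N,c))
def pl(p,h=.044):
    o,d=ray("wrist",p,c);q=o+d*(((KN+h*N-o)@N)/(d@N));q=q-KN;return np.array([q@S,q@CW])
# dark knob mask near
k=proj("wrist",KN+.044*N,c);m=np.zeros(w.shape[:2],np.uint8);y,x=int(k[1]),int(k[0]);m[y-45:y+45,x-45:x+45]=(w[y-45:y+45,x-45:x+45].max(2)<75)
cs,_=cv2.findContours(m,cv2.RETR_EXTERNAL,cv2.CHAIN_APPROX_NONE);K=max(cs,key=cv2.contourArea)
print(cv2.contourArea(K),cv2.boundingRect(K))
P=np.float32([pl(p[0]) for p in K]);r=cv2.minAreaRect(P);print("rect",r)
mm=np.zeros_like(m);cv2.drawContours(mm,[cv2.convexHull(K)],-1,1,-1);ys,xs=np.where((mm>0)&(w.min(2)>170))
Q=np.array([pl(p) for p in zip(xs,ys)]);l=cv2.fitLine(np.float32(Q),cv2.DIST_HUBER,0,.01,.01).ravel();print("pointer",len(Q),l,np.arctan2(l[1],l[0]))
a=pl((208,71));b=pl((229.6,53.6));print(a,b,np.arctan2(*(b-a)[::-1]))
th=np.arctan2(l[1],l[0]);
for t in(.82,):
  RK=RP@R.from_rotvec([0,0,t]).as_matrix()
  for h in(.09,.02):print(t,h,cmd(KN+h*N,RK))
E
```

```text
knob px [207.33508144  71.43986272]
2064.0 (177, 43, 72, 59)
rect ((-0.003772464580833912, 0.005829816684126854), (0.05741129070520401, 0.03282539173960686), 42.100852966308594)
pointer 313 [0.55019933 0.83503336 0.00156237 0.00310106] 0.9881934
[0.00030795 0.00050542] [0.01287366 0.01669239] 0.9106837088455801
0.82 0.09 (array([ 0.261, -0.126,  0.131]), array([ 1.000e-03, -1.000e-03,  1.637e+00]))
0.82 0.02 (array([ 0.261, -0.126,  0.306]), array([ 1.000e-03, -1.000e-03,  1.637e+00]))
```

Request:
arm_command --pt "0.45 0.1 -0.05 -0.03 0 0 0.35" --pt "0.45 0.2 -0.1 0 0 0 0.7" --pt "0.45 0.261 -0.126 0.06 0 0 1.0" --pt "0.45 0.261 -0.126 0.1 0 0 1.0" --pt "0.45 0.261 -0.126 0.1 0 0 1.0" --pt "0.45 0.261 -0.126 0.1 0 0 1.0"

```text
time: 16.27
eef_pos: [0.6359, -0.1971, 0.1787]
orientation: [0.944, 0.205, 0.195, -0.17]
contact_force: [0.5, 0.2, 0.6]
opening: 0.0381
grasp_force: 0.0
```

Run:
```python
from h import *
s=ctrl.get_state();print(s["eef_pos"],s["joint_positions"].round(3))
RK=RP@R.from_rotvec([0,0,.87]).as_matrix()
for h in(.07,.02):print(h,cmd(KN+h*N,RK))
```

```text
[ 0.63591829 -0.19713956  0.17869703] [-0.539  0.497  0.13   1.145  0.521  2.191]
0.07 (array([0.   , 0.001, 0.081]), array([-0.001, -0.   ,  0.738]))
0.02 (array([0.   , 0.001, 0.206]), array([-0.001, -0.   ,  0.738]))
```

Turn, descend, and close lightly on the knob.

Request:
arm_command --pt "0.45 0 0.001 0.03 0 0 0.35" --pt "0.45 0 0.001 0.06 0 0 0.7" --pt "0.45 0 0.001 0.1 0 0 0.738" --pt "0.45 0 0.001 0.15 0 0 0.738" --pt "0.45 0 0.001 0.2 0 0 0.738" --pt "0.45 0 0.001 0.203 0 0 0.738" --pt "0 0 0.001 0.203 0 0 0.738" --pt "0 0 0.001 0.203 0 0 0.738" --pt "0 0 0.001 0.203 0 0 0.738" --pt "0 0 0.001 0.203 0 0 0.738" --squeeze 25

```text
time: 17.52
eef_pos: [0.6609, -0.1657, 0.1096]
orientation: [0.965, 0.028, 0.162, -0.202]
contact_force: [-3.9, -3.3, 6.9]
opening: 0.0134
grasp_force: 30.6
```

Request:
arm_command --pt "0 0 0 0 0 0 -0.25" --pt "0 0 0 0 0 0 -0.5" --pt "0 0 0 0 0 0 -0.75" --pt "0 0 0 0 0 0 -1.0" --pt "0 0 0 0 0 0 -1.0" --pt "0 0 0 0 0 0 -1.0"

```text
time: 18.27
eef_pos: [0.6608, -0.1657, 0.1096]
orientation: [0.928, 0.266, 0.207, -0.156]
contact_force: [-4.0, -3.7, 6.2]
opening: 0.0132
grasp_force: 30.6
```

Request:
arm_command --pt "0 0 0 0 0 0 -0.25" --pt "0 0 0 0 0 0 -0.5" --pt "0 0 0 0 0 0 -0.66" --pt "0 0 0 0 0 0 -0.74" --pt "0 0 0 0 0 0 -0.77" --pt "0 0 0 0 0 0 -0.77" --pt "0 0 0 0 0 0 -0.77"

```text
time: 19.15
eef_pos: [0.6608, -0.1657, 0.1096]
orientation: [0.861, 0.439, 0.233, -0.114]
contact_force: [-3.9, -3.4, 6.8]
opening: 0.0139
grasp_force: 33.1
```

Run:
```python
from h import *
s=ctrl.get_state();R0=R.from_quat(s["orientation"]).as_matrix()
x=R0[:,0];print("tool x angle",np.arctan2(x@CW,x@S),s["wrist_torque"],s["contact_force"],s["opening"],"N torque",s["wrist_torque"]@N)
```

```text
tool x angle -0.014761130055927739 [-0.29334756  0.68549627 -0.17484299] [-3.91757871 -3.42453473  6.7582057 ] 0.013918322970604163 N torque -0.33800660225688683
```

Request:
arm_command --pt "0 0 0 0 0 0 -0.08" --pt "0 0 0 0 0 0 -0.08"

```text
time: 19.4
eef_pos: [0.6608, -0.1657, 0.1096]
orientation: [0.852, 0.456, 0.235, -0.109]
contact_force: [-4.0, -1.9, 7.8]
opening: 0.0134
grasp_force: 46.8
```

Run:
```python
from h import *
s=ctrl.get_state();R0=R.from_quat(s["orientation"]).as_matrix()
x=R0[:,0];print("tool x angle",np.arctan2(x@CW,x@S),s["opening"],"N torque",s["wrist_torque"]@N)
```

```text
tool x angle -0.054602393006665646 0.01339893032209936 N torque -1.00014230751475
```

Request:
arm_command --pt "0.45 0 0 0 0 0 0" --pt "0.45 0 0 0 0 0 0" --pt "0.45 0 0 0 0 0 0" --pt "0.45 0 0 -0.1 0 0 0" --pt "0.45 0 0 -0.22 0 0 0" --pt "0.45 -0.05 0 -0.34 0 0 0" --pt "0.45 -0.2 0 -0.4 0 0 0" --pt "0.45 -0.26 0 -0.4 0 0 0" --pt "0.45 -0.26 0 -0.4 0 0 0"

```text
time: 20.52
eef_pos: [0.5623, -0.3057, 0.1941]
orientation: [0.852, 0.455, 0.235, -0.11]
contact_force: [0.8, 0.5, 0.1]
opening: 0.0387
grasp_force: 0.0
```

Run:
```python
from h import *
s=ctrl.get_state();print(s["eef_pos"],s["contact_force"],s["qd"].round(3))
c=cams.get_calibration("wrist");w=cams.snapshot("wrist");cv2.imwrite("pics/w9.png",w)
def pl(p,h=.044):
    o,d=ray("wrist",p,c);q=o+d*(((KN+h*N-o)@N)/(d@N))-KN;return np.array([q@S,q@CW])
k=proj("wrist",KN+.044*N,c);x,y=k.astype(int);print(k)
m=np.zeros(w.shape[:2],np.uint8);m[max(y-45,0):y+45,x-45:x+45]=(w[max(y-45,0):y+45,x-45:x+45].max(2)<75)
K=max(cv2.findContours(m,cv2.RETR_EXTERNAL,cv2.CHAIN_APPROX_NONE)[0],key=cv2.contourArea)
r=cv2.minAreaRect(np.float32([pl(p[0]) for p in K]));print(cv2.boundingRect(K),r)
# pointer: bright pixels enclosed in the knob contour
mm=np.zeros_like(m);cv2.drawContours(mm,[K],-1,1,-1)
ys,xs=np.where((mm>0)&(w.min(2)>150));Q=np.float32([pl(p) for p in zip(xs,ys)])
if len(Q)>5:l=cv2.fitLine(Q,cv2.DIST_HUBER,0,.01,.01).ravel();print(len(Q),"pointer angle",np.arctan(l[1]/l[0]),Q.min(0),Q.max(0))
# ring check: compare wrench looks with expected px
for n,P,rr in(("big",TH,.025),("small",TN,.021)):
    print(n,[int(w[tuple(np.round(proj("wrist",P+.015*N+(rr-.004)*(np.cos(a)*S+np.sin(a)*CW),c)).astype(int)[::-1])].min()) for a in np.arange(8)*np.pi/4])
```

```text
[ 0.5623232  -0.30568189  0.19410172] [0.80942555 0.48563273 0.11586724] [ 0.044 -0.019  0.009  0.001  0.012  0.024]
[275.38932882  74.28221253]
(257, 44, 39, 63) ((-0.00023656710982322693, 0.00020165927708148956), (0.032508280128240585, 0.05334242805838585), 67.61204528808594)
79 pointer angle 0.012225227 [ 0.0020253  -0.00052279] [0.02346111 0.00226009]
big [162, 169, 164, 161, 153, 160, 130, 161]
small [171, 167, 163, 169, 156, 166, 138, 172]
```

```bash
python3 -c "
from bench import ctrl
print(ctrl.close_job())"
```

```text
the job is handed in; nothing more can be done
None
```

I handed the job in at about 20.5 s of the 61 s. Both wrenches hang on their own pegs against the panel and the pointer measures about 0.01 rad from its zero stop. The arm stayed clear of the bottle and beaker, but I didn't re-measure them, and the hand-in gave no verdict.

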